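Gauge the longer shoe last

TASK

Measure the longer of the two wooden shoe lasts on the bench size gauge: set it gently, sole down, centred along the gauge's narrow raised bar with its heel towards the fixed stop, and let go of it. Then slide the gauge's jaw gently up to the toe until the heel is fully home against the stop and the jaw's spring pad is clearly pressed in, and leave it so. Leave the shorter last and the other things on the bench where they are.

Things in the scene. Friction and masses are not known exactly. Their poses are not given: they have to be found in the camera images.
- long_last: The longer wooden shoe last (foot form): 180 mm long, 64 mm wide, 86 mm high, 0.3 kg, flat sole down. Origin: mid-length, on the sole's underside; +x to the toe (x=+90 mm, rounded, 22 mm high), heel at x=-90 mm. From x=-74 to +2 mm it rises to a narrow block 34 mm wide, with upright parallel sides 45 to 86 mm above the sole: grip it there from above, across the width.
- long_last_grip (a point): Middle of the grip block of the long last: 25 mm behind its origin (towards the heel), 70 mm above the sole.
- long_last_heel (a point): Rearmost point of the long last's heel, at the level of the sole's underside.
- short_last: The shorter wooden last, the same shape at 0.8 scale: 144 mm long, 51 mm wide, 69 mm high. Not to be moved. Origin: middle of its sole's underside; +x points to the toe.
- gauge: Steel size gauge fixed to the bench: grey base 350 x 90 x 12 mm with a narrow bar 24 mm wide along it, bar top 50 mm above the bench. Origin: centre of the base's underside; x along the bar from the stop (face at x=-150 mm) to the jaw. The stop is an upright block 18 mm thick, 50 mm wide, 50 mm above the bar. The jaw end is nearer the robot.
- gauge_seat (a point): Foot of the stop's face: on the bar's top, on its centre line (gauge x=-150 mm, y=0, z=50 mm). Same axes as the gauge. The long last's heel point belongs here, with the last's x along the gauge's x.
- jaw (a joint): Sliding jaw on the bar. Opening between the stop's face and the face of the jaw's unpressed spring pad is 130 mm + this value (m); it grows as the jaw opens, range 0 to 130 mm. It stays where it is left; sliding it takes about 8 N.
- jaw_handle (a point): Middle of the jaw's upright handle block, 87 mm above the bench: 20 mm along the bar, 24 mm across it, from 62 to 102 mm above the bench. It stands on a carriage 28 mm along and 50 mm across, its top 62 mm above the bench. The unpressed pad's face is 34 mm from it, towards the stop.
- pad (a joint): How far the jaw's spring pad is pressed in (m), 0 to 12 mm; about 0.6 N per mm. Noisy.
- pad_face (a point): Foot of the pad's face, on the centre line, level with the bar's top. The pad is a steel plate 50 mm wide, from 53 to 83 mm above the bench, on the stop's side of the jaw.
- glue_bottle: White squeeze bottle, 52 mm across, 150 mm high; origin under its centre. Bystander.
- polish_tin: Flat round metal tin, 88 mm across, 32 mm high; origin under its centre. Bystander.
- shoe_brush: Wooden shoe brush, 170 x 52 x 52 mm, bristles down; origin under its centre, x along it. Bystander.
There are look-alikes about, which are no part of the job. Leave any black, green or pink look-alike of the long_last alone.

How it is judged:
By the outcome, as a careful person would: the job done as asked, in the order asked, and still so for the second after the job is handed in, with the robot touching nothing.
It also fails if it takes over 58 s, if anything falls off the work surface, if the arm or the gripper's body presses on something with over 40 N, if the wrist force passes 120 N, or if a joint passes its speed limit or range.

ROBOT

A 7-joint arm with a two-finger parallel gripper is mounted at the origin on the work surface. World frame = base frame: x ahead of the robot, y to its left, z up, the work surface at z = 0. Lengths are in m, angles in rad, forces in N, time in s.
With the tool pointing down it reaches from about 0.4 to 0.875 m from the base axis. Payload 19.3 kg.
Tool frame: the origin (TCP) lies on the centre line of the jaws, within the pads' length; the fingertips stand 14 mm ahead of it and the grasp point (between the pads) lies 5 mm behind it; x points along the fingers, y is the direction in which the jaws open and shut, and the axes are right-handed (so a half turn about x gives the same grasp; the last joint's range is limited). The gripper opens to 85 mm and grips with 20 to 120 N. Pads are 22 mm wide; open, the fingers measure 114 mm over their backs; the gripper's body (76 mm by 85 mm) begins 54 mm behind the grasp point. The pads swing forward as they close: fully open they stand 13 mm farther back than shut.
Start: joints at [-1.271, 0.521, -0.036, 1.599, 0.021, 1.021, -0.113], TCP at [0.226, 0.583, 0.211] pointing down, gripper open.
Joint ranges: [-2.91, 2.91], [-0.3, 2.13], [-1.5, 1.42], [0.17, 2.43], [-1.26, 4.41], [0.16, 1.93], [-2.52, 2.52]. Speed limits (rad/s): [1.89, 1.89, 2.39, 2.39, 3.01, 3.01, 3.01].

INTERFACE

Orientations are given as [roll, pitch, yaw] about the fixed x, y, z axes, in that order (R = Rz(yaw) Ry(pitch) Rx(roll)).
In Python, from workcell import monitor, optics, bot gives the robot as it stands.
- The arm moves only by the tool arm_command, never from a script. Its arguments are lists of equal length, an entry for each row: "delta_pos": the shift along the tool's x, y, z as a fraction of full scale, a list of three; "rotation": the turn, a rotation vector about the tool's x, y, z as a fraction of full scale, a list of three. In form: {"delta_pos": [[dx, dy, dz], ...], "rotation": [[wx, wy, wz], ...]}. A call has 1 to 10 rows; each row shifts and turns the pose as measured when the row begins, along the tool's axes as they then stand; what a row does not reach is not made up. Full scale, the value 1, is 30 mm for a shift and 6 degrees for a turn. A row lasts 1/10 s, in which the tool goes at most 50 mm and 8.59 degrees, less where a joint would pass 70% of its speed; a pose out of reach is approached as far as the arm can. A call with a number of a shift or a turn outside -1 to 1 is refused whole. A call with a gripper value outside its range is refused whole. "gripper" is the closure, from -1 (fully open) to 1 (shut), so that 0 is half open, set as the call begins (left out, the last holds). The fingers move at their own pace and stop on an object; "grip_force" is the grip in N (left out, the last holds). Time passes only in rows, so rows that do not move let the fingers close. It gives the time, the measured TCP pose, the force and the opening at its end, in the units of the state.
- monitor.observe(): the state, without advancing time (a new reading comes with each control period).
- optics.grab_frame(name): name is "side" or "top"; returns the picture (400x640x3 uint8, red, green, blue); there is no depth.
- optics.camera_params(name): a dict with "fx", "fy", "cx", "cy" (pixels), "dist_coeffs" ([k1, k2, p1, p2, k3] as OpenCV has them; the pictures are not rectified), "origin" and "rotation" of the camera in the world. Camera axes: x right, y down, z forward; pixel columns grow to the right and rows downward; lengths in m; the calibration is good to about 2 mm. A picture is of the moment at which its call begins. camera_params takes no time and is no camera call.
- bot.job_done(): hands the job in, once; it reports no verdict.
The state is a dict: "clock": time; "qpos": joint angles; "qd": joint speeds; "joint_efforts": joint torques, N m; "position": TCP position; "tool_rot": TCP orientation; "force": force on the tool from outside, world axes, zero at the start; "moment": the same for the moment, N m; "grip_width": finger opening in m.
Only numpy, scipy, OpenCV 4.12 (cv2) and the standard library are available. Lean on these libraries where they do the work, as an engineer would, in place of code of your own. Each camera call takes 0.05 s, during which the arm holds its last target. There are 200 camera calls.

## Working session

There is one attempt and no reset: what is moved stays moved. The work goes in short steps, Python scripts to look and compute and a tool call to move; the robot and the scene stay as the last step left them, time stands still between calls to the robot, and variables do not carry over. Pictures are saved under pics/ and viewed, about 8 in all and at most 12, crops included, and the job is handed in when it is done.

Besides the shell and the picture viewer there is one more tool, called by a JSON object that holds its "api" and its "payload". arm_command: Moves the arm, as the interface text tells. Its arguments: {"type":"object","properties":{"delta_pos":{"type":"array","items":{"type":"array","items":{"type":"number"}}},"rotation":{"type":"array","items":{"type":"array","items":{"type":"number"}}},"gripper":{"type":"number"},"grip_force":{"type":"number"}},"required":["delta_pos","rotation"]}

```bash
mkdir -p pics
cat > h.py <<'E'
import numpy as np, cv2
from workcell import monitor, optics, bot
def snap(n,f):
    im=optics.grab_frame(n); cv2.imwrite('pics/'+f,im[:,:,::-1]); return im
def K(n):
    p=optics.camera_params(n); 
    return np.array([[p['fx'],0,p['cx']],[0,p['fy'],p['cy']],[0,0,1]]),np.array(p['dist_coeffs'],float),np.array(p['origin']),np.array(p['rotation'])
def pix2(n,uv,z):
    k,d,o,R=K(n); u=cv2.undistortPoints(np.array(uv,float).reshape(-1,1,2),k,d).reshape(-1,2)
    r=np.c_[u,np.ones(len(u))]@R.T
    z=np.broadcast_to(np.array(z,float),len(u)); return o+r*((z-o[2])/r[:,2])[:,None]
def proj(n,P):
    k,d,o,R=K(n); Pc=(np.array(P,float).reshape(-1,3)-o)@R
    return cv2.projectPoints(Pc,np.zeros(3),np.zeros(3),k,d)[0].reshape(-1,2)
E
python3 - <<'E'
from h import *
for n in('top','side'):
    snap(n,n+'0.png'); p=optics.camera_params(n); print(n,p)
s=monitor.observe(); print(s)
E
```

```text
top {'fx': 405.28686925659144, 'fy': 405.28686925659144, 'cx': 314.4263217431559, 'cy': 200.74703060306283, 'dist_coeffs': array([-0.0564516,  0.       ,  0.       ,  0.       ,  0.       ]), 'origin': array([ 0.31760398, -0.04719022,  1.29293647]), 'rotation': array([-2.9710989 ,  0.00702604, -1.588767  ])}
side {'fx': 369.4009378501742, 'fy': 369.4009378501742, 'cx': 316.3168370040035, 'cy': 196.19989064573426, 'dist_coeffs': array([-0.08555064,  0.        ,  0.        ,  0.        ,  0.        ]), 'origin': array([ 0.16107047, -0.75830799,  0.85150175]), 'rotation': array([-2.34393459,  0.01490749, -0.51991462])}
{'clock': 0.1, 'qpos': array([-1.2712038 ,  0.52193456, -0.03630885,  1.59991699,  0.02119538,
        1.02110177, -0.11278758]), 'qd': array([ 0.00034813, -0.00016754, -0.00045303,  0.00037514,  0.00106205,
        0.000901  ,  0.00252606]), 'joint_efforts': array([ 4.29566295e-03, -9.28487921e+01,  1.98442921e+00, -3.70533836e+01,
        1.81651331e-02,  5.40712557e-03,  2.59801533e-05]), 'position': array([0.2258194 , 0.58245223, 0.21050805]), 'tool_rot': array([-1.49623212,  1.56982043, -1.86604234]), 'force': array([-0.9816544 , -0.28120495, -0.38473134]), 'moment': array([0.02556366, 0.06245482, 0.03048607]), 'grip_width': 0.0853284315536681}
```

```bash
sed -i "s/np.array(p\['rotation'\])$/Rot.from_euler('xyz',p['rotation']).as_matrix()/; 1a from scipy.spatial.transform import Rotation as Rot" h.py
python3 - <<'E'
from h import *
print(proj('top',[[.5,0,0],[.5,.3,0]]),proj('side',[[.5,0,0]]))
print(Rot.from_euler('xyz',monitor.observe()['tool_rot']).as_matrix().round(3))
E
```

```text
[[301.58121114 213.33271153]
 [208.95931163 215.02569021]] [[294.57605328 206.47998383]]
[[-0.     0.361  0.932]
 [-0.001  0.932 -0.361]
 [-1.    -0.001  0.   ]]
```

View pics/top0.png

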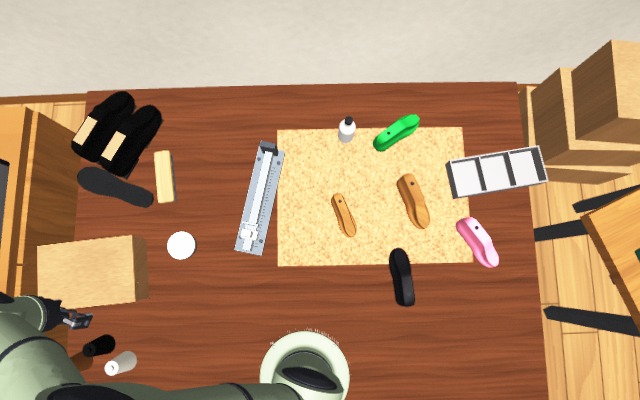

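View pics/side0.png

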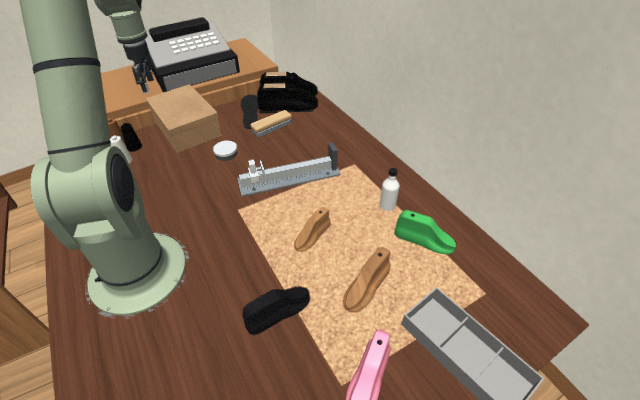

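Run:
```python
import cv2,numpy as np
t=cv2.imread('pics/top0.png'); 
a=cv2.resize(t[135:265,225:300],None,fx=4.5,fy=4.5,interpolation=cv2.INTER_CUBIC)
b=cv2.resize(t[165:235,385:440],None,fx=8,fy=8,interpolation=cv2.INTER_CUBIC)
c=np.zeros((600,800,3),np.uint8); c[:585,:337]=a[:585,:337]; c[:560,345:785]=b
cv2.imwrite('pics/c1.png',c)
s=cv2.imread('pics/side0.png')
d=np.zeros((600,800,3),np.uint8)
d[:350,:600]=cv2.resize(s[130:200,230:350],None,fx=5,fy=5,interpolation=cv2.INTER_CUBIC)
d[350:,:240]=cv2.resize(s[240:320,335:400],(240,250))
cv2.imwrite('pics/c2.png',d)
```

```text
(no output)
```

View pics/c1.png

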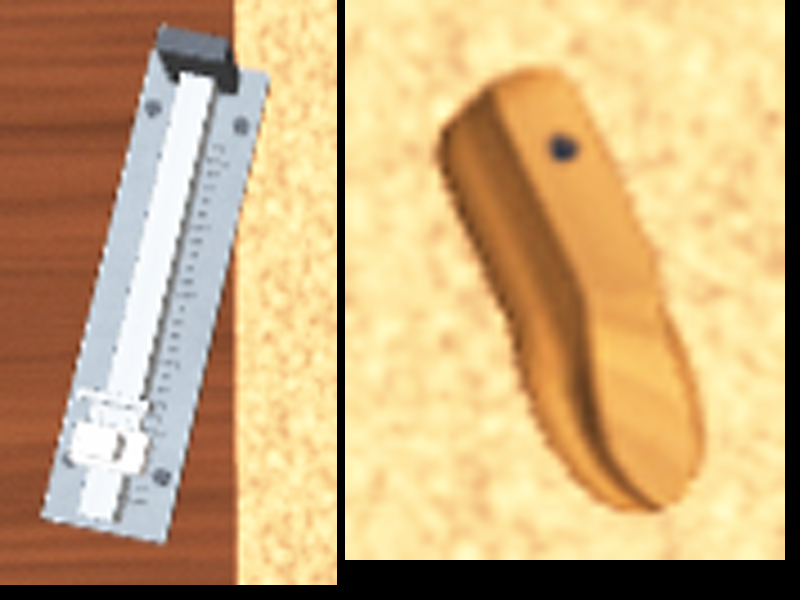

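```bash
cat > g.py <<'E'
from h import *
from scipy.optimize import least_squares
def c(p,s,o): return [(p[0]+.5)/s-.5+o[0],(p[1]+.5)/s-.5+o[1]]
A=[((175,-45,12),(40,520)),((175,45,12),(167,543)),((-175,45,12),(270,70)),((-150,-12,50),(180,72)),((-150,12,50),(213,78)),((-168,-25,100),(163,27)),((-168,25,100),(233,40))]
P=np.array([a[0] for a in A])/1000.; U=np.array([c(a[1],4.5,(225,135)) for a in A])
def T(q,P): 
    return P@Rot.from_euler('z',q[2]).as_matrix().T+[q[0],q[1],0]
f=lambda q:(proj('top',T(q,P))-U).ravel()
r=least_squares(f,[.5,.1,3.0],loss='soft_l1')
if __name__=='__main__':
    print(r.x,np.degrees(r.x[2])); print(f(r.x).reshape(-1,2).round(2))
    # jaw handle top
    w=pix2('top',[c((105,445),4.5,(225,135))],.102)
    print('handle in gauge',(w-[r.x[0],r.x[1],0])@Rot.from_euler('z',r.x[2]).as_matrix())
    print('in side',proj('side',T(r.x,P)).round(1))
    t=cv2.imread('pics/top0.png'); hsv=cv2.cvtColor(t,cv2.COLOR_BGR2HSV)
    h=hsv[165:235,385:440]; print(h[10,::4].tolist(), h[35,::4].tolist())
E
python3 g.py
```

```text
[0.54677751 0.1332711  2.92304921] 167.47838305596818
[[ 0.27 -0.24]
 [-0.21  0.44]
 [ 0.39  0.22]
 [ 0.35  0.33]
 [ 0.35  0.42]
 [-0.76 -0.7 ]
 [-0.47 -0.55]]
handle in gauge [[0.12024213 0.00410748 0.102     ]]
in side [[236.6 177.7]
 [240.6 194.9]
 [340.7 173. ]
 [328.7 156.1]
 [331.  160.2]
 [332.6 141.4]
 [337.5 149.8]]
[[24, 82, 254], [23, 87, 254], [23, 87, 254], [20, 106, 251], [20, 107, 251], [15, 176, 206], [17, 166, 237], [18, 134, 244], [22, 96, 253], [19, 108, 249], [22, 99, 253], [24, 82, 254], [23, 85, 254], [24, 82, 255]] [[21, 99, 252], [24, 79, 255], [23, 93, 254], [19, 110, 249], [19, 109, 250], [14, 182, 167], [14, 178, 158], [14, 177, 150], [15, 159, 229], [16, 157, 230], [19, 109, 249], [20, 105, 251], [23, 87, 254], [23, 83, 254]]
```

View pics/c2.png

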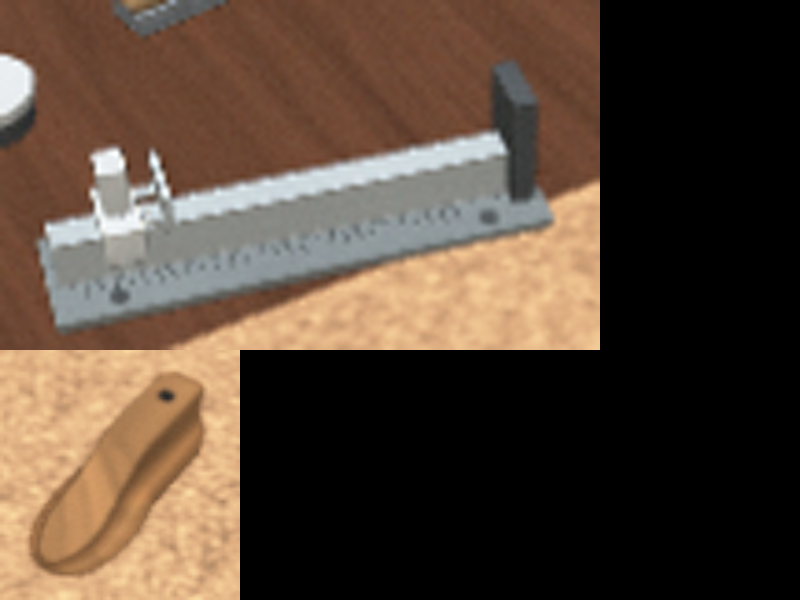

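```bash
cat > l.py <<'E'
from g import *
from scipy.optimize import minimize
# refine gauge with both cameras
def c5(p): return c(p,5,(230,130))
B=[((175,45,12),(60,328)),((-175,45,12),(553,215)),((-150,12,50),(507,155))]
P2=np.array([b[0] for b in B])/1000; U2=np.array([c5(b[1]) for b in B])
f2=lambda q:np.r_[f(q),(proj('side',T(q,P2))-U2).ravel()]
g=least_squares(f2,r.x,loss='soft_l1').x
print('gauge',g,f2(g)[-6:].round(2))
def mask(n,box):
    t=cv2.imread('pics/%s0.png'%n); x0,x1,y0,y1=box
    h=cv2.cvtColor(t,cv2.COLOR_BGR2HSV); m=((h[...,1]>128)&(h[...,0]<19)).astype(np.uint8)
    z=np.zeros_like(m); z[y0:y1,x0:x1]=m[y0:y1,x0:x1]
    k,lab,st,_=cv2.connectedComponentsWithStats(cv2.morphologyEx(z,cv2.MORPH_CLOSE,np.ones((3,3))))
    i=1+np.argmax(st[1:,4]); return (lab==i).astype(np.uint8),st[i]
M={}
for n,b in(('top',(385,440,165,240)),('side',(335,402,238,318))):
    M[n],st=mask(n,b); print(n,st)
th=np.linspace(0,2*np.pi,41); ct,sn=np.cos(th),np.sin(th)
e=2/2.6; sx=np.sign(ct)*abs(ct)**e*.09; sy=np.sign(sn)*abs(sn)**e*.032*np.where(sx<0,.85,1)
sole=np.c_[sx,sy,0*sx]; mid=np.c_[sx,sy,0*sx+.02]
blk=np.array([[x,y,.086] for x in(-.074,.002) for y in(-.017,.017)]); blk2=blk*[1,1,.5]
def hull(n,P): return cv2.convexHull(proj(n,P).astype(np.float32))
SC=8
def sil(n,q,sh):
    m=np.zeros((400*SC//2,640*SC//2),np.uint8); return m
def cost(q,show=False):
    J=0
    for n in M:
        ys,xs=np.nonzero(M[n]); x0,y0=xs.min()-8,ys.min()-8; w,h=xs.max()-x0+9,ys.max()-y0+9
        mm=np.zeros((h*SC,w*SC),np.uint8)
        for S in(np.r_[sole,mid],np.r_[blk,blk2,mid[sx<.005]],np.r_[blk[2:],mid[sx>-.005]]):
            u=(hull(n,T(q,S))-[x0,y0]+.5)*SC; cv2.fillPoly(mm,[np.round(u).astype(int)],1)
        o=cv2.resize(M[n][y0:y0+h,x0:x0+w],None,fx=SC,fy=SC,interpolation=cv2.INTER_NEAREST)
        d=(mm^o).sum()/SC**2/M[n].sum(); J+=d
        if show: print(n,'mismatch',d,'areas',mm.sum()/SC**2,M[n].sum())
    return J
p=pix2('top',[c((560,290),8,(385-345/8,165))],.03)[0]
q0=[p[0],p[1],np.pi-.3]
best=None
for s in(-.5,-.4,-.3,.3,.4,.5):
    a=minimize(cost,[p[0],p[1],np.pi+s],method='Nelder-Mead',options=dict(initial_simplex=[[p[0],p[1],np.pi+s],[p[0]+.01,p[1],np.pi+s],[p[0],p[1]+.01,np.pi+s],[p[0],p[1],np.pi+s+.1]]))
    if best is None or a.fun<best.fun: best=a
q=best.x; print('last',q,np.degrees(q[2]),best.fun); cost(q,True)
t=cv2.imread('pics/top0.png'); s=cv2.imread('pics/side0.png'); out=[]
for n,im,b in(('top',t,(385,440,165,240)),('side',s,(335,402,238,318))):
    x0,x1,y0,y1=b; v=cv2.resize(im[y0:y1,x0:x1],None,fx=6,fy=6,interpolation=cv2.INTER_CUBIC)
    for S in(sole,blk[[0,1,3,2]]):
        cv2.polylines(v,[np.round((proj(n,T(q,S))-[x0,y0]+.5)*6).astype(int)],True,(255,0,0),1)
    v2=np.zeros((490,410,3),np.uint8); v2[:v.shape[0],:v.shape[1]]=v[:490,:410]; out.append(v2[:,:400])
cv2.imwrite('pics/fit.png',np.hstack(out))
E
python3 l.py
```

```text
gauge [0.5468552  0.13310012 2.92503325] [-0.94 -0.23  0.55  0.4  -0.02 -0.39]
top [ 396  173   34   56 1065]
side [ 343  248   47   64 1495]Traceback (most recent call last):
  File "l.py", line 42, in <module>
    a=minimize(cost,[p[0],p[1],np.pi+s],method='Nelder-Mead',options=dict(initial_simplex=[[p[0],p[1],np.pi+s],[p[0]+.01,p[1],np.pi+s],[p[0],p[1]+.01,np.pi+s],[p[0],p[1],np.pi+s+.1]]))
    res = _minimize_neldermead(fun, x0, args, callback, bounds=bounds,
                               **options)
    fxr = func(xr)
    fx = function(np.copy(x), *(wrapper_args + args))
  File "l.py", line 33, in cost
    u=(hull(n,T(q,S))-[x0,y0]+.5)*SC; cv2.fillPoly(mm,[np.round(u).astype(int)],1)
       ~~~~^^^^^^^^^^
  File "l.py", line 23, in hull
    def hull(n,P): return cv2.convexHull(proj(n,P).astype(np.float32))
                                         ~~~~^^^^^
  File "h.py", line 14, in proj
    k,d,o,R=K(n); Pc=(np.array(P,float).reshape(-1,3)-o)@R
            ~^^^
  File "h.py", line 7, in K
    p=optics.camera_params(n);
ValueError: time passes only in moves, steps and waits
```

```bash
sed -i '/^def K(n)/i import functools\n@functools.lru_cache(None)' h.py; python3 l.py; python3 -c "
from h import *;print(monitor.observe()['clock'])"
```

```text
gauge [0.5468552  0.13310012 2.92503325] [-0.94 -0.23  0.55  0.4  -0.02 -0.39]
top [ 396  173   34   56 1065]
side [ 343  248   47   64 1495]
last [ 0.52940008 -0.35725505  3.52138236] 201.7603474378042 0.2139457424592146
top mismatch 0.0997212441314554 areas 1089.359375 1065
side mismatch 0.1142244983277592 areas 1614.953125 1495
0.1
```

View pics/fit.png

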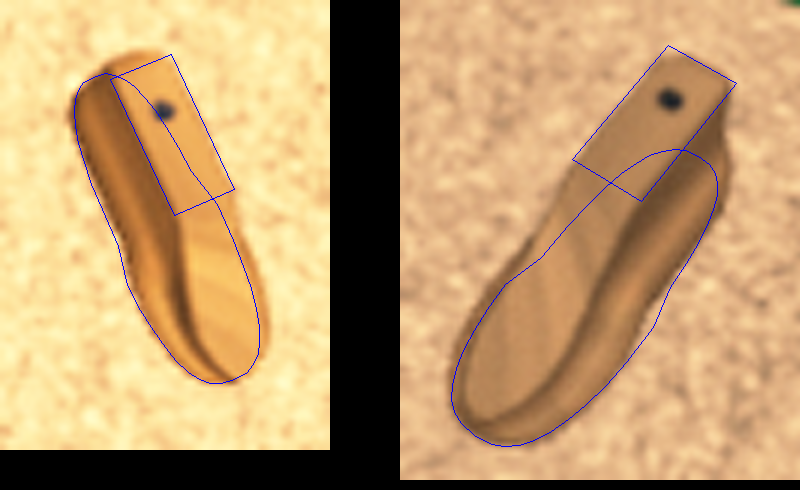

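```bash
cat > plan.py <<'E'
# usage: plan.py x y z jawdeg [maxstep_mm]  [x y z deg ...via ';' separated quotes]
import sys,json
from h import *
def R_of(deg):
    a=np.radians(deg); c,s=np.cos(a),np.sin(a); return np.array([[0,c,s],[0,s,-c],[-1,0,0]])
s=monitor.observe(); p=np.array(s['position']); R=Rot.from_euler('xyz',s['tool_rot']).as_matrix()
ms=float(sys.argv[2])/1000 if len(sys.argv)>2 else .029
md=float(sys.argv[3]) if len(sys.argv)>3 else 5.8
jd=lambda R:np.degrees(np.arctan2(R[1,1],R[0,1]))
print('clock',round(s['clock'],2),'p',p.round(4),'jaw',jd(R).round(2),'F',s['force'].round(1),'w',round(s['grip_width'],4),'j',s['qpos'].round(2))
rows=[]
for wp in sys.argv[1].split(';'):
    v=[float(a) for a in wp.split()]; t=np.array(v[:3]); d0=jd(R); dd=(v[3]-d0+180)%360-180
    if len(v)>4: dd=v[3]-d0 if abs(v[3]-d0)<=200 else dd
    n=max(1,int(np.ceil(max(np.linalg.norm(t-p)/ms,abs(dd)/md))))
    p0=p.copy()
    for i in range(1,n+1):
        pn=p0+(t-p0)*i/n; Rn=R_of(d0+dd*i/n)
        rows.append(np.r_[R.T@(pn-p)/.03, np.degrees(Rot.from_matrix(R.T@Rn).as_rotvec())/6].round(2)); p,R=pn,Rn
print(len(rows),'rows')
for k in range(0,len(rows),10):
    b=np.array(rows[k:k+10])+0.
    print(json.dumps({"delta_pos":b[:,:3].tolist(),"rotation":b[:,3:].tolist()}))
    if k>=10: break
E
python3 plan.py "0.50 0.25 0.21 0;0.5526 -0.348 0.21 -68.2"
```

```text
clock 0.1 p [0.2258 0.5825 0.2105] jaw 68.81 F [-1.  -0.3 -0.4] w 0.0853 j [-1.27  0.52 -0.04  1.6   0.02  1.02 -0.11]
36 rows
{"delta_pos": [[0.0, -0.47, 0.84], [0.0, -0.4, 0.87], [0.0, -0.33, 0.9], [0.0, -0.26, 0.92], [0.0, -0.18, 0.94], [0.0, -0.11, 0.95], [0.0, -0.03, 0.96], [0.0, 0.05, 0.96], [0.0, 0.12, 0.95], [0.0, 0.2, 0.94]], "rotation": [[0.76, 0.0, 0.01], [0.76, 0.0, 0.0], [0.76, 0.0, 0.0], [0.76, 0.0, 0.0], [0.76, 0.0, 0.0], [0.76, 0.0, 0.0], [0.76, 0.0, 0.0], [0.76, 0.0, 0.0], [0.76, 0.0, 0.0], [0.76, 0.0, 0.0]]}
{"delta_pos": [[0.0, 0.27, 0.92], [0.0, 0.35, 0.89], [0.0, 0.42, 0.86], [0.0, 0.48, 0.83], [0.0, 0.55, 0.79], [0.0, 0.08, 0.95], [0.0, 0.14, 0.94], [0.0, 0.19, 0.93], [0.0, 0.24, 0.92], [0.0, 0.29, 0.91]], "rotation": [[0.76, 0.0, 0.0], [0.76, 0.0, 0.0], [0.76, 0.0, 0.0], [0.76, 0.0, 0.0], [0.76, 0.0, 0.0], [0.54, 0.0, 0.0], [0.54, 0.0, 0.0], [0.54, 0.0, 0.0], [0.54, 0.0, 0.0], [0.54, 0.0, 0.0]]}
```

{"api": "arm_command", "payload": {"delta_pos": [[0,-0.47,0.84],[0,-0.4,0.87],[0,-0.33,0.9],[0,-0.26,0.92],[0,-0.18,0.94],[0,-0.11,0.95],[0,-0.03,0.96],[0,0.05,0.96],[0,0.12,0.95],[0,0.2,0.94]], "rotation": [[0.76,0,0],[0.76,0,0],[0.76,0,0],[0.76,0,0],[0.76,0,0],[0.76,0,0],[0.76,0,0],[0.76,0,0],[0.76,0,0],[0.76,0,0]]}}

```text
clock: 1.1
position: [0.412, 0.3472, 0.2085]
tool_rot: [-1.292, 1.567, -2.497]
force: [0.3, 0.6, 0.4]
grip_width: 0.0858
```

```bash
python3 plan.py "0.50 0.25 0.21 0;0.5526 -0.348 0.21 -68.2"
```

```text
clock 1.1 p [0.412  0.3472 0.2085] jaw 20.97 F [0.3 0.6 0.4] w 0.0858 j [-0.97  0.4   0.21  1.84 -0.1   0.92 -0.34]
26 rows
{"delta_pos": [[-0.01, 0.32, 0.81], [-0.01, 0.37, 0.79], [-0.01, 0.43, 0.76], [-0.01, 0.49, 0.73], [-0.01, 0.54, 0.69], [0.0, 0.08, 0.95], [0.0, 0.14, 0.94], [0.0, 0.19, 0.93], [0.0, 0.24, 0.92], [0.0, 0.29, 0.91]], "rotation": [[0.7, 0.01, 0.04], [0.7, 0.0, 0.0], [0.7, 0.0, 0.0], [0.7, 0.0, 0.0], [0.7, 0.0, 0.0], [0.54, 0.0, 0.0], [0.54, 0.0, 0.0], [0.54, 0.0, 0.0], [0.54, 0.0, 0.0], [0.54, 0.0, 0.0]]}
{"delta_pos": [[0.0, 0.35, 0.89], [0.0, 0.4, 0.87], [0.0, 0.44, 0.84], [0.0, 0.49, 0.82], [0.0, 0.54, 0.79], [0.0, 0.58, 0.76], [0.0, 0.62, 0.72], [0.0, 0.66, 0.69], [0.0, 0.7, 0.65], [0.0, 0.74, 0.61]], "rotation": [[0.54, 0.0, 0.0], [0.54, 0.0, 0.0], [0.54, 0.0, 0.0], [0.54, 0.0, 0.0], [0.54, 0.0, 0.0], [0.54, 0.0, 0.0], [0.54, 0.0, 0.0], [0.54, 0.0, 0.0], [0.54, 0.0, 0.0], [0.54, 0.0, 0.0]]}
```

{"api": "arm_command", "payload": {"delta_pos": [[-0.01,0.32,0.81],[-0.01,0.37,0.79],[-0.01,0.43,0.76],[-0.01,0.49,0.73],[-0.01,0.54,0.69],[0,0.08,0.95],[0,0.14,0.94],[0,0.19,0.93],[0,0.24,0.92],[0,0.29,0.91]], "rotation": [[0.7,0.01,0.04],[0.7,0,0],[0.7,0,0],[0.7,0,0],[0.7,0,0],[0.54,0,0],[0.54,0,0],[0.54,0,0],[0.54,0,0],[0.54,0,0]]}}

```text
clock: 2.1
position: [0.5123, 0.0862, 0.2102]
tool_rot: [2.049, 1.569, 0.139]
force: [0.1, 0.3, 0.1]
grip_width: 0.0852
```

```bash
python3 plan.py "0.5526 -0.348 0.21 -68.2"
```

```text
clock 2.1 p [0.5123 0.0862 0.2102] jaw -19.46 F [0.1 0.3 0.1] w 0.0852 j [-0.62  0.38  0.45  1.9  -0.21  0.91 -0.41]
16 rows
{"delta_pos": [[0.0, 0.38, 0.82], [0.0, 0.42, 0.8], [0.0, 0.47, 0.78], [0.0, 0.51, 0.75], [0.0, 0.55, 0.73], [0.0, 0.58, 0.7], [0.0, 0.62, 0.66], [0.0, 0.65, 0.63], [0.0, 0.69, 0.59], [0.0, 0.72, 0.56]], "rotation": [[0.51, -0.01, -0.02], [0.51, 0.0, 0.0], [0.51, 0.0, 0.0], [0.51, 0.0, 0.0], [0.51, 0.0, 0.0], [0.51, 0.0, 0.0], [0.51, 0.0, 0.0], [0.51, 0.0, 0.0], [0.51, 0.0, 0.0], [0.51, 0.0, 0.0]]}
{"delta_pos": [[0.0, 0.75, 0.52], [0.0, 0.77, 0.48], [0.0, 0.8, 0.44], [0.0, 0.82, 0.39], [0.0, 0.84, 0.35], [0.0, 0.86, 0.3]], "rotation": [[0.51, 0.0, 0.0], [0.51, 0.0, 0.0], [0.51, 0.0, 0.0], [0.51, 0.0, 0.0], [0.51, 0.0, 0.0], [0.51, 0.0, 0.0]]}
```

{"api": "arm_command", "payload": {"delta_pos": [[0,0.38,0.82],[0,0.42,0.8],[0,0.47,0.78],[0,0.51,0.75],[0,0.55,0.73],[0,0.58,0.7],[0,0.62,0.66],[0,0.65,0.63],[0,0.69,0.59],[0,0.72,0.56]], "rotation": [[0.51,-0.01,-0.02],[0.51,0,0],[0.51,0,0],[0.51,0,0],[0.51,0,0],[0.51,0,0],[0.51,0,0],[0.51,0,0],[0.51,0,0],[0.51,0,0]]}}

```text
clock: 3.1
position: [0.5274, -0.206, 0.2109]
tool_rot: [-3.072, 1.568, 0.717]
force: [0.1, 1.1, 0.4]
grip_width: 0.0851
```

```bash
python3 plan.py "0.5526 -0.348 0.21 -68.2;0.5526 -0.348 0.15 -68.2"
```

```text
clock 3.1 p [ 0.5274 -0.206   0.2109] jaw -52.92 F [0.1 1.1 0.4] w 0.0851 j [-0.17  0.5   0.62  1.78 -0.35  0.97 -0.33]
8 rows
{"delta_pos": [[0.0, 0.86, 0.44], [0.01, 0.88, 0.39], [0.01, 0.9, 0.34], [0.01, 0.91, 0.29], [0.01, 0.93, 0.25], [0.67, 0.0, 0.0], [0.67, 0.0, 0.0], [0.67, 0.0, 0.0]], "rotation": [[0.51, -0.02, 0.0], [0.51, 0.0, 0.0], [0.51, 0.0, 0.0], [0.51, 0.0, 0.0], [0.51, 0.0, 0.0], [0.0, 0.0, 0.0], [0.0, 0.0, 0.0], [0.0, 0.0, 0.0]]}
```

{"api": "arm_command", "payload": {"delta_pos": [[0,0.86,0.44],[0.01,0.88,0.39],[0.01,0.9,0.34],[0.01,0.91,0.29],[0.01,0.93,0.25],[0.67,0,0],[0.67,0,0],[0.67,0,0]], "rotation": [[0.51,-0.02,0],[0.51,0,0],[0.51,0,0],[0.51,0,0],[0.51,0,0],[0,0,0],[0,0,0],[0,0,0]]}}

```text
clock: 3.9
position: [0.5457, -0.3672, 0.1499]
tool_rot: [1.944, 1.565, -0.856]
force: [0.8, 0.2, -0.2]
grip_width: 0.0854
```

```bash
python3 plan.py "0.5526 -0.348 0.068 -68.2" 15
python3 - <<'E'
from h import *
a=snap('side','s1.png'); 
b=cv2.imread('pics/s1.png')[190:320,320:450]; 
cv2.imwrite('pics/s1c.png',cv2.resize(b,None,fx=4,fy=4,interpolation=cv2.INTER_CUBIC))
E
```

```text
clock 3.9 p [ 0.5457 -0.3672  0.1499] jaw -70.47 F [ 0.8  0.2 -0.2] w 0.0854 j [ 0.12  0.73  0.63  1.59 -0.49  0.98 -0.33]
6 rows
{"delta_pos": [[0.45, -0.09, -0.07], [0.45, -0.09, -0.07], [0.45, -0.09, -0.07], [0.45, -0.09, -0.07], [0.45, -0.09, -0.07], [0.45, -0.09, -0.07]], "rotation": [[-0.06, -0.02, -0.05], [-0.06, 0.0, 0.0], [-0.06, 0.0, 0.0], [-0.06, 0.0, 0.0], [-0.06, 0.0, 0.0], [-0.06, 0.0, 0.0]]}
```

View pics/s1c.png

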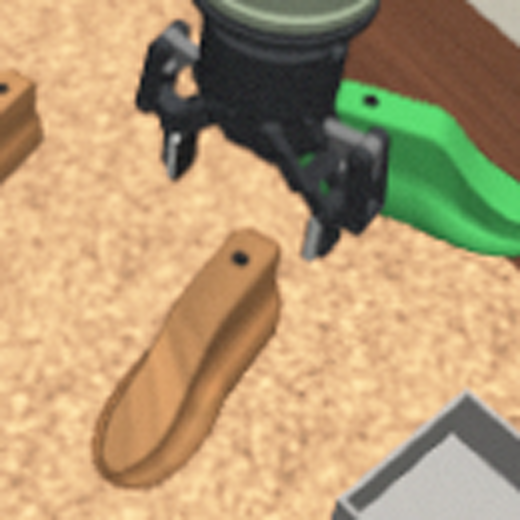

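{"api": "arm_command", "payload": {"delta_pos": [[0,-0.27,-0.22],[0,-0.27,-0.22],[0.3,0,0],[0.6,0,0]], "rotation": [[-0.19,-0.02,-0.05],[-0.19,0,0],[0,0,0],[0,0,0]]}}

```text
clock: 4.35
position: [0.5525, -0.3457, 0.1221]
tool_rot: [-1.766, 1.57, 1.758]
force: [0.3, -0.1, 0.4]
grip_width: 0.0859
```

```bash
python3 plan.py "0.5526 -0.348 0.068 -68.2" 15
```

```text
clock 4.35 p [ 0.5525 -0.3457  0.1221] jaw -68.11 F [ 0.3 -0.1  0.4] w 0.0859 j [ 0.1   0.75  0.6   1.62 -0.5   0.93 -0.31]
4 rows
{"delta_pos": [[0.45, 0.02, 0.01], [0.45, 0.02, 0.01], [0.45, 0.02, 0.01], [0.45, 0.02, 0.01]], "rotation": [[0.0, 0.0, 0.01], [0.0, 0.0, 0.0], [0.0, 0.0, 0.0], [0.0, 0.0, 0.0]]}
```

{"api": "arm_command", "payload": {"delta_pos": [[0.45,0.03,0.01],[0.45,0.03,0.01],[0.35,0,0],[0.2,0,0],[0.1,0,0],[0,0,0]], "rotation": [[0,0,0],[0,0,0],[0,0,0],[0,0,0],[0,0,0],[0,0,0]]}}

```text
clock: 4.95
position: [0.5526, -0.3471, 0.0715]
tool_rot: [-1.425, 1.57, 2.099]
force: [-0.1, 0.4, 0.9]
grip_width: 0.0856
```

```bash
python3 plan.py "0.5526 -0.348 0.067 -68.2" 10
```

```text
clock 4.95 p [ 0.5526 -0.3471  0.0715] jaw -68.07 F [-0.1  0.4  0.9] w 0.0856 j [ 0.12  0.81  0.56  1.65 -0.54  0.84 -0.27]
1 rows
{"delta_pos": [[0.15, 0.03, 0.01]], "rotation": [[0.02, 0.0, 0.01]]}
```

{"api": "arm_command", "payload": {"delta_pos": [[0.12,0,0],[0,0,0],[0,0,0],[0,0,0],[0,0,0],[0,0,0],[0,0,0],[0,0,0]], "rotation": [[0,0,0],[0,0,0],[0,0,0],[0,0,0],[0,0,0],[0,0,0],[0,0,0],[0,0,0]], "gripper": 1, "grip_force": 40}}

```text
clock: 5.75
position: [0.5534, -0.3476, 0.0693]
tool_rot: [2.81, 1.569, 0.051]
force: [0.8, 0.6, 0.1]
grip_width: 0.0003
```

Run:
```python
from h import *
snap('side','s2.png'); snap('top','t2.png')
b=cv2.imread('pics/s2.png')[190:320,320:450]; t=cv2.imread('pics/t2.png')[140:250,370:470]
cv2.imwrite('pics/s2c.png',np.hstack([cv2.resize(b,(390,390),interpolation=cv2.INTER_CUBIC),cv2.resize(t,(355,390),interpolation=cv2.INTER_CUBIC)]))
```

```text
(no output)
```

View pics/s2c.png

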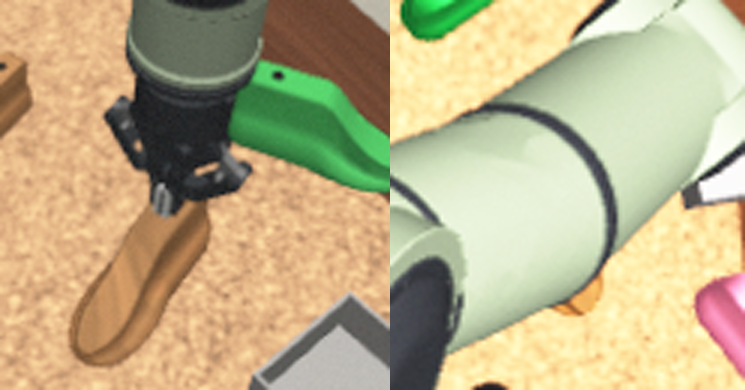

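Run:
```python
from h import *
s=monitor.observe(); p=s['position']; print(p)
print('tip',proj('side',[p-[0,0,.014],p]))
h1,h2=[411.4,183.1],[379.6,254.1]
for z in(.04,.06,.086,.1,.12): print(z,pix2('top',[h1],z)[0][:2].round(4),pix2('side',[h2],z)[0][:2].round(4))
# triangulate other points: rough gauge stop corner check
q=[ 0.52940008,-0.35725505,3.52138236]
P=np.array([[-.074,0,.086],[-.025,0,.086],[.002,0,.086],[-.09,0,0],[.09,0,0]])@Rot.from_euler('z',q[2]).as_matrix().T+[q[0],q[1],0]
print(P.round(3)); print(proj('top',P).round(1)); print(proj('side',P).round(1))
```

```text
[ 0.55337764 -0.34764709  0.0692454 ]
tip [[373.7284541  267.18304841]
 [374.25838668 264.01932314]]
0.04 [ 0.5842 -0.3503] [ 0.5998 -0.3132]
0.06 [ 0.58   -0.3454] [ 0.5889 -0.3242]
0.086 [ 0.5745 -0.3391] [ 0.5749 -0.3385]
0.1 [ 0.5715 -0.3357] [ 0.5673 -0.3461]
0.12 [ 0.5672 -0.3309] [ 0.5565 -0.3571]
[[ 0.598 -0.33   0.086]
 [ 0.553 -0.348  0.086]
 [ 0.528 -0.358  0.086]
 [ 0.613 -0.324  0.   ]
 [ 0.446 -0.391  0.   ]]
[[407.9 175.6]
 [414.7 190.1]
 [418.5 198.1]
 [400.1 177.3]
 [423.6 227.7]]
[[384.8 248.1]
 [374.7 260.4]
 [368.9 267.4]
 [384.2 263.5]
 [346.9 310. ]]
```

Run:
```python
from h import *
a=np.radians(-70.5); d=np.array([np.cos(a),np.sin(a),0])
p=np.array([.5457,-.3672,.149])
print(proj('side',[p+d*.0425,p-d*.0425,p]))
for z in(.14,.15,.16,.17,.18): print(z,pix2('side',[[363.5,234.2],[398.5,253.4],[381.0,243.8]],z).round(4)[:,:2].tolist(), 'closed tip@',pix2('side',[[374.7,260.4]],z-.08).round(4)[:,:2].tolist())
```

```text
[[395.08893076 260.9601913 ]
 [365.10405697 242.49613635]
 [379.78955558 251.54247543]]
0.14 [[0.548, -0.298], [0.5857, -0.3895], [0.5673, -0.3447]] closed tip@ [[0.5658, -0.3341]]
0.15 [[0.5425, -0.3044], [0.5797, -0.3947], [0.5616, -0.3505]] closed tip@ [[0.5606, -0.3395]]
0.16 [[0.5371, -0.3109], [0.5738, -0.3999], [0.5558, -0.3564]] closed tip@ [[0.5555, -0.3448]]
0.17 [[0.5317, -0.3174], [0.5678, -0.4051], [0.5501, -0.3622]] closed tip@ [[0.5504, -0.3502]]
0.18 [[0.5262, -0.3239], [0.5618, -0.4103], [0.5444, -0.368]] closed tip@ [[0.5453, -0.3555]]
```

Run:
```python
from h import *
b=cv2.imread('pics/s2.png')[225:285,340:420]; a=cv2.imread('pics/s1.png')[190:270,350:430]
cv2.imwrite('pics/s3c.png',np.hstack([cv2.resize(b,(480,360),interpolation=cv2.INTER_CUBIC)[:, :400],cv2.resize(a,(360,360),interpolation=cv2.INTER_CUBIC)]))
```

```text
(no output)
```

View pics/s3c.png

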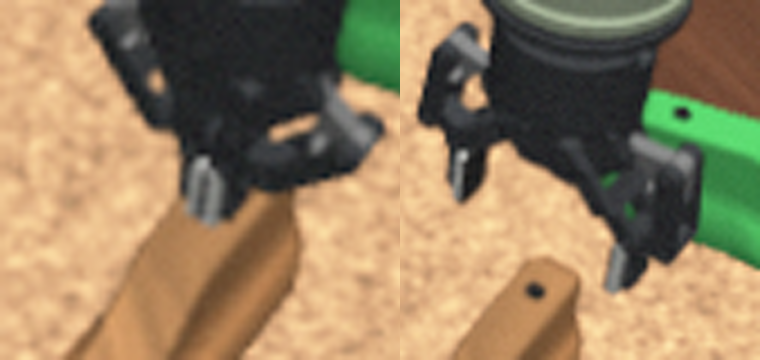

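{"api": "arm_command", "payload": {"delta_pos": [[-0.3,0,0],[0,0,0],[0,0,0],[0,0,0],[0,0,0],[0,0,0],[0,0,0]], "rotation": [[0,0,0],[0,0,0],[0,0,0],[0,0,0],[0,0,0],[0,0,0],[0,0,0]], "gripper": -1}}

```text
clock: 6.55
position: [0.5535, -0.3476, 0.0792]
tool_rot: [2.753, 1.569, -0.006]
force: [-0.1, -0.1, 0.3]
grip_width: 0.0855
```

```bash
python3 plan.py "0.5526 -0.348 0.037 -68.2" 10
python3 - <<'E'
from h import *
snap('side','s4.png'); b=cv2.imread('pics/s4.png')[210:330,330:430]
cv2.imwrite('pics/s4c.png',cv2.resize(b,None,fx=5,fy=5,interpolation=cv2.INTER_CUBIC))
t=cv2.imread('pics/side0.png')[60:110,110:180];
E
```

```text
clock 6.55 p [ 0.5535 -0.3476  0.0792] jaw -68.07 F [-0.1 -0.1  0.3] w 0.0855 j [ 0.12  0.8   0.57  1.64 -0.54  0.86 -0.28]
5 rows
{"delta_pos": [[0.28, 0.0, 0.01], [0.28, 0.0, 0.01], [0.28, 0.0, 0.01], [0.28, 0.0, 0.01], [0.28, 0.0, 0.01]], "rotation": [[0.0, -0.02, -0.01], [0.0, 0.0, 0.0], [0.0, 0.0, 0.0], [0.0, 0.0, 0.0], [0.0, 0.0, 0.0]]}
```

View pics/s4c.png

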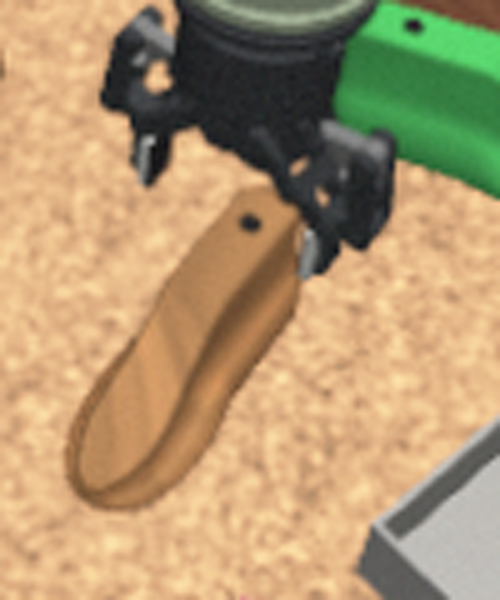

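{"api": "arm_command", "payload": {"delta_pos": [[0.3,0,0.01],[0.35,0,0],[0.3,0,0],[0.2,0,0],[0.1,0,0],[0,0,0]], "rotation": [[0,0,0],[0,0,0],[0,0,0],[0,0,0],[0,0,0],[0,0,0]]}}

```text
clock: 7.2
position: [0.5525, -0.3474, 0.037]
tool_rot: [-1.874, 1.57, 1.65]
force: [-0.3, -0.8, 0.4]
grip_width: 0.0856
```

```bash
python3 plan.py "0.5526 -0.348 0.037 -68.2" 10
```

```text
clock 7.2 p [ 0.5525 -0.3474  0.037 ] jaw -68.08 F [-0.3 -0.8  0.4] w 0.0856 j [ 0.14  0.85  0.53  1.66 -0.57  0.79 -0.25]
1 rows
{"delta_pos": [[0.0, 0.02, 0.01]], "rotation": [[0.02, 0.0, 0.01]]}
```

{"api": "arm_command", "payload": {"delta_pos": [[0,0,0],[0,0,0],[0,0,0],[0,0,0],[0,0,0],[0,0,0]], "rotation": [[0,0,0],[0,0,0],[0,0,0],[0,0,0],[0,0,0],[0,0,0]], "gripper": 1, "grip_force": 40}}

```text
clock: 7.8
position: [0.5529, -0.3477, 0.0378]
tool_rot: [2.957, 1.57, 0.198]
force: [-0.5, -0.8, -2.3]
grip_width: 0.0331
```

{"api": "arm_command", "payload": {"delta_pos": [[-0.2,0,0],[-0.4,0,0],[-0.6,0,0],[-0.8,0,0],[-0.9,0,0],[-0.9,0,0],[-0.6,0,0],[-0.3,0,0]], "rotation": [[0,0,0],[0,0,0],[0,0,0],[0,0,0],[0,0,0],[0,0,0],[0,0,0],[0,0,0]]}}

```text
clock: 8.6
position: [0.5515, -0.3474, 0.1885]
tool_rot: [-1.696, 1.57, 1.827]
force: [0.2, 0.3, -3.8]
grip_width: 0.0332
```

```bash
python3 plan.py "0.6240 0.1161 0.20 -102.4" 25
```

```text
clock 8.6 p [ 0.5515 -0.3474  0.1885] jaw -68.15 F [ 0.2  0.3 -3.8] w 0.0332 j [ 0.07  0.68  0.65  1.57 -0.46  1.05 -0.34]
19 rows
{"delta_pos": [[-0.02, -0.71, -0.42], [-0.02, -0.72, -0.4], [-0.02, -0.73, -0.38], [-0.02, -0.74, -0.35], [-0.02, -0.75, -0.33], [-0.02, -0.76, -0.3], [-0.02, -0.77, -0.28], [-0.02, -0.78, -0.26], [-0.02, -0.79, -0.23], [-0.02, -0.8, -0.21]], "rotation": [[0.3, 0.0, 0.01], [0.3, 0.0, 0.0], [0.3, 0.0, 0.0], [0.3, 0.0, 0.0], [0.3, 0.0, 0.0], [0.3, 0.0, 0.0], [0.3, 0.0, 0.0], [0.3, 0.0, 0.0], [0.3, 0.0, 0.0], [0.3, 0.0, 0.0]]}
{"delta_pos": [[-0.02, -0.8, -0.18], [-0.02, -0.81, -0.16], [-0.02, -0.81, -0.13], [-0.02, -0.82, -0.1], [-0.02, -0.82, -0.08], [-0.02, -0.82, -0.05], [-0.02, -0.82, -0.03], [-0.02, -0.82, 0.0], [-0.02, -0.82, 0.02]], "rotation": [[0.3, 0.0, 0.0], [0.3, 0.0, 0.0], [0.3, 0.0, 0.0], [0.3, 0.0, 0.0], [0.3, 0.0, 0.0], [0.3, 0.0, 0.0], [0.3, 0.0, 0.0], [0.3, 0.0, 0.0], [0.3, 0.0, 0.0]]}
```

Weight 3.8 N: the last is held. Moving to the gauge.

{"api": "arm_command", "payload": {"delta_pos": [[-0.05,-0.4,-0.22],[-0.05,-0.72,-0.4],[-0.02,-0.73,-0.38],[-0.02,-0.74,-0.35],[-0.02,-0.75,-0.33],[-0.02,-0.76,-0.3],[-0.02,-0.77,-0.28],[-0.02,-0.78,-0.26],[-0.02,-0.79,-0.23],[-0.02,-0.8,-0.21]], "rotation": [[0.3,0,0],[0.3,0,0],[0.3,0,0],[0.3,0,0],[0.3,0,0],[0.3,0,0],[0.3,0,0],[0.3,0,0],[0.3,0,0],[0.3,0,0]]}}

```text
clock: 9.6
position: [0.5879, -0.1104, 0.2003]
tool_rot: [2.853, 1.57, -0.241]
force: [0.4, -0.4, -3.1]
grip_width: 0.0329
```

```bash
python3 plan.py "0.6240 0.1161 0.20 -102.4" 25
```

```text
clock 9.6 p [ 0.5879 -0.1104  0.2003] jaw -87.28 F [ 0.4 -0.4 -3.1] w 0.0329 j [-0.42  0.62  0.78  1.71 -0.5   1.02 -0.99]
10 rows
{"delta_pos": [[0.0, -0.75, -0.16], [0.0, -0.75, -0.14], [0.0, -0.76, -0.12], [0.0, -0.76, -0.1], [0.0, -0.76, -0.08], [0.0, -0.76, -0.06], [0.0, -0.76, -0.04], [0.0, -0.76, -0.02], [0.0, -0.76, 0.0], [0.0, -0.76, 0.02]], "rotation": [[0.25, -0.01, 0.0], [0.25, 0.0, 0.0], [0.25, 0.0, 0.0], [0.25, 0.0, 0.0], [0.25, 0.0, 0.0], [0.25, 0.0, 0.0], [0.25, 0.0, 0.0], [0.25, 0.0, 0.0], [0.25, 0.0, 0.0], [0.25, 0.0, 0.0]]}
```

Slow down at the end (it coasts).

{"api": "arm_command", "payload": {"delta_pos": [[0,-0.75,-0.16],[0,-0.75,-0.14],[0,-0.76,-0.12],[0,-0.76,-0.1],[0,-0.76,-0.08],[0,-0.76,-0.06],[0,-0.7,-0.04],[0,-0.6,-0.02],[0,-0.4,0],[0,0,0]], "rotation": [[0.25,0,0],[0.25,0,0],[0.25,0,0],[0.25,0,0],[0.25,0,0],[0.25,0,0],[0.25,0,0],[0.2,0,0],[0.1,0,0],[0,0,0]]}}

```text
clock: 10.6
position: [0.6181, 0.0885, 0.201]
tool_rot: [-0.631, 1.568, 2.337]
force: [-0.3, -0.3, -2.7]
grip_width: 0.0333
```

```bash
python3 plan.py "0.6240 0.1161 0.15 -102.4" 10
```

```text
clock 10.6 p [0.6181 0.0885 0.201 ] jaw -99.9 F [-0.3 -0.3 -2.7] w 0.0333 j [-0.76  0.69  0.85  1.64 -0.57  1.08 -1.49]
6 rows
{"delta_pos": [[0.28, -0.16, -0.01], [0.28, -0.16, 0.0], [0.28, -0.16, 0.0], [0.28, -0.16, 0.0], [0.28, -0.16, 0.0], [0.28, -0.16, 0.0]], "rotation": [[0.07, 0.02, 0.02], [0.07, 0.0, 0.0], [0.07, 0.0, 0.0], [0.07, 0.0, 0.0], [0.07, 0.0, 0.0], [0.07, 0.0, 0.0]]}
```

{"api": "arm_command", "payload": {"delta_pos": [[0,-0.3,-0.01],[0.1,-0.4,0],[0.3,-0.25,0],[0.4,0,0],[0.4,0,0],[0.2,0,0],[0,0,0]], "rotation": [[0.15,0.02,0.02],[0.15,0,0],[0.1,0,0],[0,0,0],[0,0,0],[0,0,0],[0,0,0]]}}

```text
clock: 11.3
position: [0.6233, 0.1155, 0.1543]
tool_rot: [1.113, 1.568, -2.249]
force: [0.3, 1.0, -2.8]
grip_width: 0.0332
```

```bash
python3 plan.py "0.6240 0.1161 0.12 -102.4" 10
python3 - <<'E'
from h import *
from g import T,c
snap('side','s5.png'); snap('top','t5.png')
x0,x1,y0,y1=220,360,90,205
b=cv2.imread('pics/s5.png')[y0:y1,x0:x1]; v=cv2.resize(b,None,fx=5,fy=5,interpolation=cv2.INTER_CUBIC)
s=monitor.observe(); p=s['position']; R=Rot.from_euler('xyz',s['tool_rot']).as_matrix()
yaw=np.arctan2(R[1,1],R[0,1])+1.5*np.pi; o=np.array([p[0],p[1],0])+.025*np.array([np.cos(yaw),np.sin(yaw),0])
L=np.array([[-.09,0,0],[.09,0,0],[-.074,-.017,.086],[.002,-.017,.086],[.002,.017,.086],[-.074,.017,.086]])+[0,0,p[2]-.0378+.001]
u=proj('side',T([o[0],o[1],yaw],L)); print(u.round(1)); u=(u-[x0,y0]+.5)*5
cv2.polylines(v,[u[2:].round().astype(int)],True,(255,0,0)); cv2.line(v,*[tuple(map(int,a)) for a in u[:2]],(255,0,0))
cv2.imwrite('pics/s5c.png',v)
E
```

```text
clock 11.3 p [0.6233 0.1155 0.1543] jaw -102.64 F [ 0.3  1.  -2.8] w 0.0332 j [-0.77  0.76  0.82  1.65 -0.63  1.02 -1.54]
4 rows
{"delta_pos": [[0.29, -0.01, 0.0], [0.29, -0.01, 0.0], [0.29, -0.01, 0.0], [0.29, -0.01, 0.0]], "rotation": [[-0.01, 0.01, -0.02], [-0.01, 0.0, 0.0], [-0.01, 0.0, 0.0], [-0.01, 0.0, 0.0]]}
[[328.4 142.5]
 [275.8 152.9]
 [322.2 118.7]
 [299.3 122.8]
 [302.2 128.6]
 [325.5 124.3]]
```

View pics/s5c.png

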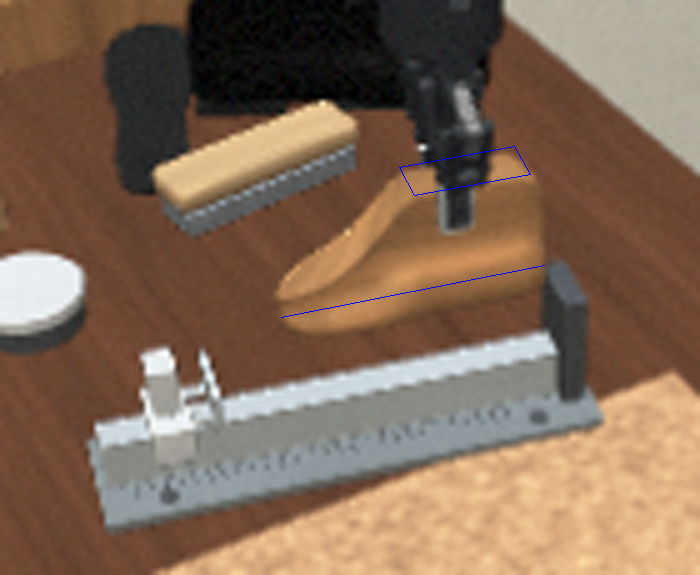

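{"api": "arm_command", "payload": {"delta_pos": [[0.3,-0.02,0.0],[0.5,-0.01,0],[0.5,0,0],[0.4,0,0],[0.2,0,0],[0,0,0]], "rotation": [[-0.04,0.01,-0.02],[0,0,0],[0,0,0],[0,0,0],[0,0,0],[0,0,0]]}}

```text
clock: 12.0
position: [0.6241, 0.1161, 0.0933]
tool_rot: [-2.623, 1.569, 0.302]
force: [0.2, -0.5, -3.7]
grip_width: 0.0337
```

```bash
python3 plan.py "0.6240 0.1161 0.088 -102.4" 3
```

```text
clock 12.0 p [0.6241 0.1161 0.0933] jaw -102.4 F [ 0.2 -0.5 -3.7] w 0.0337 j [-0.74  0.82  0.76  1.7  -0.69  0.91 -1.49]
2 rows
{"delta_pos": [[0.09, 0.0, 0.0], [0.09, 0.0, 0.0]], "rotation": [[0.0, -0.01, 0.01], [0.0, 0.0, 0.0]]}
```

{"api": "arm_command", "payload": {"delta_pos": [[0.06,0,0],[0.06,0,0],[0,0,0]], "rotation": [[0,-0.01,0.01],[0,0,0],[0,0,0]]}}

```text
clock: 12.3
position: [0.6245, 0.116, 0.09]
tool_rot: [2.694, 1.57, -0.664]
force: [0.3, 0.4, -3.5]
grip_width: 0.0334
```

{"api": "arm_command", "payload": {"delta_pos": [[0.04,0,0],[0,0,0]], "rotation": [[0,0,0],[0,0,0]]}}

```text
clock: 12.5
position: [0.6248, 0.1161, 0.0893]
tool_rot: [-3.06, 1.569, -0.135]
force: [-0.1, 0.2, -4.2]
grip_width: 0.0334
```

{"api": "arm_command", "payload": {"delta_pos": [[0.05,0,0],[0,0,0]], "rotation": [[0,0,0],[0,0,0]]}}

```text
clock: 12.7
position: [0.625, 0.1161, 0.088]
tool_rot: [-2.937, 1.569, -0.012]
force: [0.5, -0.2, -3.0]
grip_width: 0.0329
```

{"api": "arm_command", "payload": {"delta_pos": [[0.05,0,0],[0,0,0]], "rotation": [[0,0,0],[0,0,0]]}}

```text
clock: 12.9
position: [0.6253, 0.1161, 0.088]
tool_rot: [-2.616, 1.568, 0.309]
force: [0.1, -0.2, -3.6]
grip_width: 0.0331
```

{"api": "arm_command", "payload": {"delta_pos": [[0.06,0,-0.03],[0,0,0]], "rotation": [[0,0,0],[0,0,0]]}}

```text
clock: 13.1
position: [0.6257, 0.1158, 0.0879]
tool_rot: [-2.016, 1.568, 0.908]
force: [-0.4, -0.6, -2.7]
grip_width: 0.0337
```

```bash
python3 plan.py "0.6240 0.1161 0.086 -102.4" 3
```

```text
clock 13.1 p [0.6257 0.1158 0.0879] jaw -102.43 F [-0.4 -0.6 -2.7] w 0.0337 j [-0.73  0.83  0.75  1.7  -0.7   0.9  -1.48]
1 rows
{"delta_pos": [[0.06, 0.0, 0.06]], "rotation": [[0.0, -0.01, 0.03]]}
```

{"api": "arm_command", "payload": {"delta_pos": [[0.1,0,0.06],[0.05,0,0]], "rotation": [[0,-0.01,0.03],[0,0,0]]}}

```text
clock: 13.3
position: [0.6257, 0.1153, 0.0874]
tool_rot: [-2.721, 1.566, 0.202]
force: [-18.7, 2.6, 26.7]
grip_width: 0.0335
```

```bash
python3 plan.py "0.6240 0.1161 0.086 -102.4" 3
```

```text
clock 13.3 p [0.6257 0.1153 0.0874] jaw -102.49 F [-18.7   2.6  26.7] w 0.0335 j [-0.74  0.83  0.75  1.7  -0.7   0.9  -1.48]
1 rows
{"delta_pos": [[0.05, -0.01, 0.06]], "rotation": [[-0.02, -0.04, 0.02]]}
```

{"api": "arm_command", "payload": {"delta_pos": [[-0.02,0,0.0],[0,0,0]], "rotation": [[0,0,0],[0,0,0]]}}

```text
clock: 13.5
position: [0.6258, 0.1154, 0.0883]
tool_rot: [-2.669, 1.566, 0.254]
force: [-0.1, -0.5, -3.1]
grip_width: 0.0332
```

{"api": "arm_command", "payload": {"delta_pos": [[0.025,0,0.0],[0,0,0]], "rotation": [[0,0,0],[0,0,0]]}}

```text
clock: 13.7
position: [0.6259, 0.1154, 0.0874]
tool_rot: [-2.682, 1.566, 0.241]
force: [-3.6, 0.3, 7.7]
grip_width: 0.0331
```

{"api": "arm_command", "payload": {"delta_pos": [[0,0,0],[0,0,0],[0,0,0],[0,0,0],[0,0,0]], "rotation": [[0,0,0],[0,0,0],[0,0,0],[0,0,0],[0,0,0]], "gripper": -0.6}}

```text
clock: 14.2
position: [0.6262, 0.1154, 0.0868]
tool_rot: [-2.816, 1.566, 0.108]
force: [-1.2, -0.5, 0.2]
grip_width: 0.0684
```

{"api": "arm_command", "payload": {"delta_pos": [[-0.2,0,0],[-0.4,0,0],[-0.6,0,0],[-0.8,0,0],[-0.8,0,0],[-0.6,0,0],[-0.3,0,0]], "rotation": [[0,0,0],[0,0,0],[0,0,0],[0,0,0],[0,0,0],[0,0,0],[0,0,0]]}}

```text
clock: 14.9
position: [0.6253, 0.1145, 0.206]
tool_rot: [-2.933, 1.565, -0.011]
force: [0.4, 0.1, -0.1]
grip_width: 0.0684
```

```bash
python3 plan.py "0.46 0.152 0.20 -102.4" 25
```

```text
clock 14.9 p [0.6253 0.1145 0.206 ] jaw -102.55 F [ 0.4  0.1 -0.1] w 0.0684 j [-0.8   0.7   0.86  1.61 -0.58  1.1  -1.57]
7 rows
{"delta_pos": [[0.02, 0.0, 0.81], [0.03, 0.0, 0.81], [0.03, 0.0, 0.81], [0.03, 0.0, 0.81], [0.03, 0.0, 0.81], [0.03, 0.0, 0.81], [0.03, -0.01, 0.81]], "rotation": [[0.0, -0.05, 0.01], [0.0, 0.0, 0.0], [0.0, 0.0, 0.0], [0.0, 0.0, 0.0], [0.0, 0.0, 0.0], [0.0, 0.0, 0.0], [0.0, 0.0, 0.0]]}
```

Run:
```python
from h import *
g=np.array([0.54686,0.1331,2.92503]); Rz=Rot.from_euler('z',g[2]).as_matrix()
w=pix2('side',[[(108.5)/5-.5+230,158.5/5-.5+130]],.102)[0]; print('side handle',(w-[g[0],g[1],0])@Rz)
w=pix2('top',[[(105.5)/4.5-.5+225,445.5/4.5-.5+135]],.102)[0]; print('top handle',(w-[g[0],g[1],0])@Rz)
for xh in(.110,.115,.12,.125): print(xh,(np.array([xh,0,0])@Rz.T+[g[0],g[1],0]).round(4))
snap('top','t6.png'); snap('side','s6.png')
x0,x1,y0,y1=225,300,135,260
v=cv2.resize(cv2.imread('pics/t6.png')[y0:y1,x0:x1],None,fx=4.7,fy=4.7,interpolation=cv2.INTER_CUBIC)
x2,x3,y2,y3=235,350,110,200
v2=cv2.resize(cv2.imread('pics/s6.png')[y2:y3,x2:x3],None,fx=3.8,fy=3.8,interpolation=cv2.INTER_CUBIC)
c=np.zeros((590,800,3),np.uint8); c[:v.shape[0],:v.shape[1]]=v[:590]; c[:v2.shape[0],360:360+v2.shape[1]]=v2
cv2.imwrite('pics/c6.png',c)
# numeric: last fit from masks if unobstructed
```

```text
side handle [ 0.11851097 -0.00430958  0.102     ]
top handle [0.12036735 0.00371993 0.102     ]
0.11 [0.4394 0.1567 0.    ]
0.115 [0.4345 0.1578 0.    ]
0.12 [0.4297 0.1589 0.    ]
0.125 [0.4248 0.16   0.    ]
```

{"api": "arm_command", "payload": {"delta_pos": [[0.02,0,0.5],[0.02,0,0.8],[0.02,0,0.9],[0.02,0,0.9],[0.03,0,0.9],[0.03,0,0.9],[0.03,0,0.7],[0.03,0,0.4],[0,0,0.2],[0,0,0]], "rotation": [[0,-0.05,0.01],[0,0,0],[0,0,0],[0,0,0],[0,0,0],[0,0,0],[0,0,0],[0,0,0],[0,0,0],[0,0,0]]}}

```text
clock: 16.0
position: [0.4326, 0.155, 0.1919]
tool_rot: [0.71, 1.56, -2.65]
force: [1.0, 0.1, -0.7]
grip_width: 0.0684
```

```bash
python3 plan.py "0.4306 0.1587 0.12 -102.4" 15
```

```text
clock 16.0 p [0.4326 0.155  0.1919] jaw -102.5 F [ 1.   0.1 -0.7] w 0.0684 j [-1.21  0.46  0.99  2.06 -0.5   0.89 -1.72]
5 rows
{"delta_pos": [[0.48, -0.02, 0.01], [0.48, -0.02, 0.02], [0.48, -0.02, 0.02], [0.48, -0.02, 0.02], [0.48, -0.02, 0.02]], "rotation": [[0.0, 0.08, -0.07], [0.0, 0.0, 0.0], [0.0, 0.0, 0.0], [0.0, 0.0, 0.0], [0.0, 0.0, 0.0]]}
```

{"api": "arm_command", "payload": {"delta_pos": [[0.2,-0.1,0.03],[0.5,-0.02,0.02],[0.6,0,0.02],[0.6,0,0.02],[0.3,0,0],[0.1,0,0],[0,0,0]], "rotation": [[0,0.08,-0.07],[0,0,0],[0,0,0],[0,0,0],[0,0,0],[0,0,0],[0,0,0]]}}

```text
clock: 16.7
position: [0.4344, 0.1582, 0.1185]
tool_rot: [-3.031, 1.566, -0.11]
force: [-0.6, 0.3, 0.2]
grip_width: 0.0681
```

```bash
python3 plan.py "0.4306 0.1587 0.053 -102.4" 15
python3 - <<'E'
from h import *
snap('top','t6.png'); snap('side','s6.png')
g=np.array([0.54686,0.1331,2.92503])
Rz=Rot.from_euler('z',g[2]).as_matrix(); G=lambda P:np.array(P,float)/1000@Rz.T+[g[0],g[1],0]
def crop(n,f,b,k):
    x0,x1,y0,y1=b; v=cv2.resize(cv2.imread(f)[y0:y1,x0:x1],None,fx=k,fy=k,interpolation=cv2.INTER_CUBIC)
    for S in([(-150,0,50),(175,0,50)],[(-145,0,136),(-53,0,136)]):
        u=((proj(n,G(S))-[x0,y0]+.5)*k).round().astype(int); cv2.line(v,tuple(map(int,u[0])),tuple(map(int,u[1])),(255,0,0))
    return v
v=crop('top','pics/t6.png',(230,295,130,255),4.7); v2=crop('side','pics/s6.png',(230,350,95,205),4)
c=np.zeros((590,800,3),np.uint8); c[:v.shape[0],:v.shape[1]]=v[:590]; c[:v2.shape[0],310:310+v2.shape[1]]=v2
cv2.imwrite('pics/c6.png',c)
E
```

```text
clock 16.7 p [0.4344 0.1582 0.1185] jaw -102.68 F [-0.6  0.3  0.2] w 0.0681 j [-1.09  0.56  0.84  2.13 -0.65  0.71 -1.61]
5 rows
{"delta_pos": [[0.44, 0.0, 0.03], [0.44, 0.0, 0.03], [0.44, 0.0, 0.03], [0.44, 0.0, 0.03], [0.44, 0.0, 0.03]], "rotation": [[-0.01, -0.05, 0.01], [-0.01, 0.0, 0.0], [-0.01, 0.0, 0.0], [-0.01, 0.0, 0.0], [-0.01, 0.0, 0.0]]}
```

View pics/c6.png

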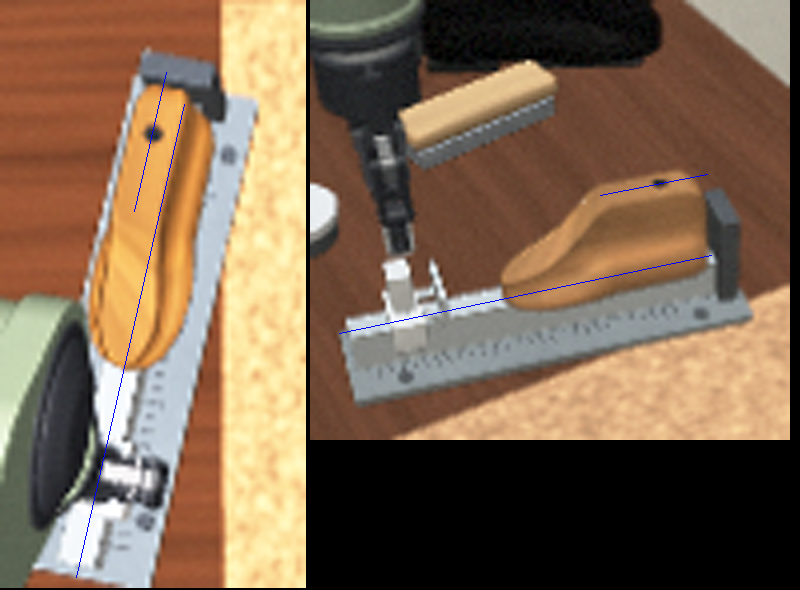

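{"api": "arm_command", "payload": {"delta_pos": [[0.3,0,0.06],[0.5,0,0.05],[0.5,0,0.03],[0.4,0,0],[0.25,0,0],[0.1,0,0],[0,0,0]], "rotation": [[-0.02,-0.05,0.01],[-0.02,0,0],[0,0,0],[0,0,0],[0,0,0],[0,0,0],[0,0,0]]}}

```text
clock: 17.5
position: [0.4314, 0.1612, 0.0556]
tool_rot: [-2.08, 1.567, 0.847]
force: [-0.2, 0.6, 0.6]
grip_width: 0.0685
```

```bash
python3 plan.py "0.4306 0.1587 0.053 -102.4" 15
```

```text
clock 17.5 p [0.4314 0.1612 0.0556] jaw -102.28 F [-0.2  0.6  0.6] w 0.0685 j [-0.99  0.65  0.69  2.17 -0.79  0.58 -1.5 ]
1 rows
{"delta_pos": [[0.09, 0.09, 0.01]], "rotation": [[0.02, -0.02, 0.04]]}
```

{"api": "arm_command", "payload": {"delta_pos": [[0.06,0.09,0.02],[0,0,0]], "rotation": [[0,-0.02,0.04],[0,0,0]]}}

```text
clock: 17.7
position: [0.4304, 0.1587, 0.0542]
tool_rot: [2.487, 1.57, -0.869]
force: [0.5, 1.3, 0.6]
grip_width: 0.0684
```

{"api": "arm_command", "payload": {"delta_pos": [[0,0,0],[0,0,0],[0,0,0],[0,0,0],[0,0,0],[0,0,0]], "rotation": [[0,0,0],[0,0,0],[0,0,0],[0,0,0],[0,0,0],[0,0,0]], "gripper": 1, "grip_force": 35}}

```text
clock: 18.3
position: [0.4315, 0.1615, 0.0553]
tool_rot: [-1.995, 1.567, 0.935]
force: [1.2, 0.1, -3.3]
grip_width: 0.0237
```

```bash
python3 plan.py "0.4306 0.1587 0.053 -102.4" 15
```

```text
clock 18.3 p [0.4315 0.1615 0.0553] jaw -102.16 F [ 1.2  0.1 -3.3] w 0.0237 j [-0.98  0.65  0.69  2.17 -0.79  0.58 -1.5 ]
1 rows
{"delta_pos": [[0.08, 0.1, 0.01]], "rotation": [[0.04, -0.02, 0.04]]}
```

{"api": "arm_command", "payload": {"delta_pos": [[0,0,-0.1],[0,0,-0.2],[0,0,-0.3],[0,0,-0.3],[0,0,-0.3],[0,0,-0.2],[0,0,0]], "rotation": [[0,0,0],[0,0,0],[0,0,0],[0,0,0],[0,0,0],[0,0,0],[0,0,0]]}}

```text
clock: 19.0
position: [0.4679, 0.1533, 0.0553]
tool_rot: [-0.382, 1.559, 2.548]
force: [2.3, 3.2, -4.2]
grip_width: 0.0235
```

```bash
cat > gx.py <<'E'
from h import *
s=monitor.observe(); p=s['position']; Rz=Rot.from_euler('z',2.92503).as_matrix()
print('gauge xyz mm',((p-[.54686,.1331,0])@Rz*1000).round(1),'F gauge',(s['force']@Rz).round(1),'w',round(s['grip_width'],4),'j',s['qpos'].round(2))
E
python3 gx.py; python3 plan.py "0.4906 0.1455 0.055 -102.3" 15
```

```text
gauge xyz mm [81.4 -2.8 55.3] F gauge [-1.5 -3.6 -4.2] w 0.0235 j [-0.92  0.69  0.69  2.08 -0.76  0.64 -1.48]
clock 19.0 p [0.4679 0.1533 0.0553] jaw -102.11 F [ 2.3  3.2 -4.2] w 0.0235 j [-0.92  0.69  0.69  2.08 -0.76  0.64 -1.48]
2 rows
{"delta_pos": [[0.0, 0.05, -0.4], [0.01, 0.05, -0.4]], "rotation": [[0.02, 0.11, 0.04], [0.02, 0.0, 0.0]]}
```

{"api": "arm_command", "payload": {"delta_pos": [[0,0,-0.12],[0,0,-0.15],[0,0,-0.1],[0,0,0]], "rotation": [[0,0.1,0.02],[0,0,0],[0,0,0],[0,0,0]]}}

```text
clock: 19.4
position: [0.4763, 0.1514, 0.0553]
tool_rot: [-0.468, 1.565, 2.462]
force: [3.6, 0.9, -3.5]
grip_width: 0.0235
```

```bash
python3 gx.py
```

```text
gauge xyz mm [72.8 -2.7 55.3] F gauge [-3.3 -1.7 -3.5] w 0.0235 j [-0.91  0.7   0.69  2.07 -0.76  0.65 -1.48]
```

{"api": "arm_command", "payload": {"delta_pos": [[0,0,-0.12],[0,0,-0.12],[0,0,-0.12],[0,0,-0.12]], "rotation": [[0,0.02,0],[0,0,0],[0,0,0],[0,0,0]]}}

```text
clock: 19.8
position: [0.4864, 0.1492, 0.0553]
tool_rot: [-0.278, 1.559, 2.653]
force: [-10.5, 2.5, 11.3]
grip_width: 0.0232
```

```bash
python3 gx.py
```

```text
gauge xyz mm [62.5 -2.7 55.3] F gauge [10.8 -0.2 11.3] w 0.0232 j [-0.89  0.71  0.69  2.04 -0.76  0.67 -1.47]
```

{"api": "arm_command", "payload": {"delta_pos": [[0,0,-0.12],[0,0,-0.12]], "rotation": [[0,0.08,0],[0,0,0]]}}

```text
clock: 20.0
position: [0.4912, 0.1481, 0.0553]
tool_rot: [-0.447, 1.562, 2.484]
force: [-11.8, 2.5, 12.7]
grip_width: 0.0234
```

```bash
python3 gx.py
python3 - <<'E'
from h import *
snap('side','s7.png'); snap('top','t7.png')
g=np.array([0.54686,0.1331,2.92503]); Rz=Rot.from_euler('z',g[2]).as_matrix()
# hole motion: template match of hole in side
a=cv2.imread('pics/s6.png'); b=cv2.imread('pics/s7.png')
def loc(im,tm,box):
    x0,x1,y0,y1=box; r=cv2.matchTemplate(im[y0:y1,x0:x1],tm,cv2.TM_CCOEFF_NORMED); _,m,_,l=cv2.minMaxLoc(r)
    def sub(f,i): 
        return 0 if i<=0 or i>=len(f)-1 else .5*(f[i-1]-f[i+1])/(f[i-1]-2*f[i]+f[i+1])
    return l[0]+x0+sub(r[l[1]],l[0]),l[1]+y0+sub(r[:,l[0]],l[1]),m
tm=a[132:150,304:330]; u0=loc(a,tm,(290,350,120,165)); u1=loc(b,tm,(290,350,120,165)); print(u0,u1)
d=pix2('side',[[u1[0]+13,u1[1]+9],[u0[0]+13,u0[1]+9]],.136); print('last moved (gauge mm)',((d[0]-d[1])@Rz*1000).round(1))
E
```

```text
gauge xyz mm [57.5 -2.7 55.3] F gauge [12.1  0.1 12.7] w 0.0234 j [-0.89  0.72  0.69  2.03 -0.76  0.67 -1.47]
(np.float32(303.9951), np.float32(131.99245), 1.0) (np.float32(305.72467), np.float32(131.68108), 0.9503543376922607)
last moved (gauge mm) [-5.9  0.2  0. ]
```

{"api": "arm_command", "payload": {"delta_pos": [[0,0,-0.1],[0,0,0]], "rotation": [[0,0.05,0],[0,0,0]]}}

```text
clock: 20.3
position: [0.4931, 0.1477, 0.0553]
tool_rot: [-0.706, 1.565, 2.225]
force: [2.0, 0.8, -4.9]
grip_width: 0.0233
```

```bash
python3 gx.py
cat > chk.py <<'E'
import sys
from h import *
f=sys.argv[1]; snap('side','s%s.png'%f); snap('top','t%s.png'%f)
g=np.array([0.54686,0.1331,2.92503]); Rz=Rot.from_euler('z',g[2]).as_matrix()
a=cv2.imread('pics/s6.png'); b=cv2.imread('pics/s%s.png'%f)
def loc(im,tm,box):
    x0,x1,y0,y1=box; r=cv2.matchTemplate(im[y0:y1,x0:x1],tm,cv2.TM_CCOEFF_NORMED); _,m,_,l=cv2.minMaxLoc(r)
    sub=lambda f,i:.5*(f[i-1]-f[i+1])/(f[i-1]-2*f[i]+f[i+1])
    return l[0]+x0+sub(r[l[1]],l[0]),l[1]+y0+sub(r[:,l[0]],l[1]),m
tm=a[132:150,304:330]; u1=loc(b,tm,(290,350,120,165)); print(u1)
d=pix2('side',[[u1[0]+13,u1[1]+9],[317,141]],.136); print('last moved (gauge mm)',((d[0]-d[1])@Rz*1000).round(1))
E
python3 chk.py 8
```

```text
gauge xyz mm [55.6 -2.7 55.3] F gauge [-1.8 -1.2 -4.9] w 0.0233 j [-0.89  0.72  0.69  2.03 -0.76  0.67 -1.47]
(np.float32(305.72266), np.float32(131.67444), 0.9506529569625854)
last moved (gauge mm) [-5.9  0.1  0. ]
```

{"api": "arm_command", "payload": {"delta_pos": [[0,0,-0.06],[0,0,0]], "rotation": [[0,0.02,0],[0,0,0]]}}

```text
clock: 20.6
position: [0.4937, 0.1476, 0.0553]
tool_rot: [-0.687, 1.564, 2.244]
force: [2.6, -0.4, -0.7]
grip_width: 0.0232
```

```bash
python3 gx.py; python3 plan.py "0.4931 0.1477 0.055 -102.4" 3
```

```text
gauge xyz mm [55.  -2.7 55.3] F gauge [-2.7 -0.2 -0.7] w 0.0232 j [-0.89  0.72  0.69  2.03 -0.76  0.67 -1.47]
clock 20.6 p [0.4937 0.1476 0.0553] jaw -102.06 F [ 2.6 -0.4 -0.7] w 0.0232 j [-0.89  0.72  0.69  2.03 -0.76  0.67 -1.47]
1 rows
{"delta_pos": [[0.01, 0.0, 0.02]], "rotation": [[0.06, 0.05, 0.04]]}
```

Release, lift, then back off towards the robot's left.

{"api": "arm_command", "payload": {"delta_pos": [[0,0,0],[0,0,0],[0,0,0],[0,0,0],[0,0,0]], "rotation": [[0,0,0],[0,0,0],[0,0,0],[0,0,0],[0,0,0]], "gripper": -0.6}}

```text
clock: 21.1
position: [0.4941, 0.1472, 0.0552]
tool_rot: [-0.704, 1.565, 2.227]
force: [0.8, 0.1, -0.3]
grip_width: 0.0684
```

{"api": "arm_command", "payload": {"delta_pos": [[-0.2,0,0],[-0.4,0,0],[-0.6,0,0],[-0.8,0,0],[-0.9,0,0],[-0.9,0,0],[-0.8,0,0],[-0.6,0,0],[-0.3,0,0],[0,0,0]], "rotation": [[0,0,0],[0,0,0],[0,0,0],[0,0,0],[0,0,0],[0,0,0],[0,0,0],[0,0,0],[0,0,0],[0,0,0]]}}

```text
clock: 22.1
position: [0.4941, 0.1445, 0.2334]
tool_rot: [-0.921, 1.566, 2.006]
force: [0.7, 0.0, -0.1]
grip_width: 0.0683
```

```bash
python3 gx.py; python3 chk.py 9
python3 - <<'E'
from h import *
g=np.array([0.54686,0.1331,2.92503]); Rz=Rot.from_euler('z',g[2]).as_matrix()
G=lambda P:np.array(P,float)/1000@Rz.T+[g[0],g[1],0]
k=5; x0,x1,y0,y1=230,350,110,200
v=cv2.resize(cv2.imread('pics/s9.png')[y0:y1,x0:x1],None,fx=k,fy=k,interpolation=cv2.INTER_CUBIC)
t=cv2.resize(cv2.imread('pics/t9.png')[130:260,225:305],(240,390),interpolation=cv2.INTER_CUBIC)
c=np.zeros((450,800,3),np.uint8); c[:,:560]=v[:,:560]; c[:390,560:]=t
cv2.imwrite('pics/c9.png',c)
print('handle top ctr / pad face if press=8:',((proj('side',G([[56,0,102],[66,12,102],[46,12,102],[30,25,83]]))-[x0,y0]+.5)*k).round(0).tolist())
E
```

```text
gauge xyz mm [5.400e+01 2.000e-01 2.334e+02] F gauge [-0.7 -0.2 -0.1] w 0.0683 j [-1.09  0.49  0.98  1.89 -0.48  1.02 -1.69]
(np.float32(305.73212), np.float32(131.67818), 0.950458824634552)
last moved (gauge mm) [-5.9  0.1  0. ]
handle top ctr / pad face if press=8: [[204.0, 243.0], [193.0, 257.0], [223.0, 251.0], [254.0, 281.0]]
```

View pics/c9.png

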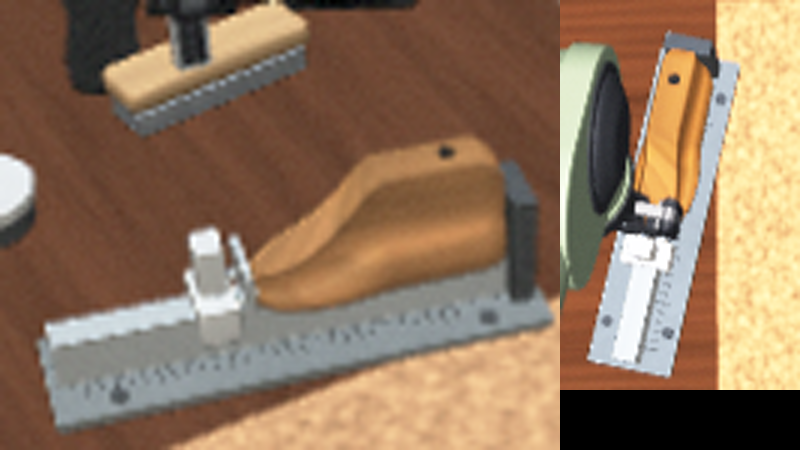

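```bash
python3 -c "
from workcell import bot; print(bot.job_done())"
```

```text
the job is handed in; nothing more can be done
None
```

I measured the longer brown last on the gauge and handed the job in at about 22 s. It is sole down on the bar, heel against the stop, with the jaw slid up to the toe and released. The gripper is lifted clear with nothing touching it.

**Last checks**
- **Heel home:** the last moved 5.9 mm towards the stop. It then stayed put while the jaw advanced about 2.5 mm more, and it did not shift when I let go.
- **Centring:** in both camera views the last's hole lies within about 1 mm of the bar's centre line.
- **Spring pad:** I could not read it directly. From the handle's travel it is pressed in about 7.5–9 mm. The last picture suggests nearer 10 mm, still short of the 12 mm limit.
- **Other things:** in the views I took, nothing else looked moved, but I did not measure them.

**What went wrong or disagreed**
- **First grasp missed:** the fingers closed just above the grip block. In the pictures the fingertips sit about 29 mm higher than the reported TCP height implies. I corrected for that and the second grasp held.
- **Brief hard press:** while setting the last down I pressed it on the bar with about 33 N in total (27 N of it vertical) for a moment. I eased off to about 8 N before letting go.
- **Position mismatch:** the reported position at the jaw handle was about 3 mm sideways from where the cameras put it. The lateral force stayed small.

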